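# Spread the heaped coir plugs over the seed tray

## Task

The three round brown coir plugs lie heaped in the shallow green seed tray. Spread them out in the tray into a single even layer: each plug flat on the tray's floor, dark spot up, with at least 40 mm of clear floor between any two of them. They may lie anywhere in the tray so long as they are that well spaced.

Things in the scene. Friction and masses are not known exactly. Their poses are not given: they have to be found in the camera images.
- tray: shallow open green seed tray, fixed, 228 (x) by 328 (y) by 26 mm high outside; walls and floor 4 mm thick: inside 220 by 320 mm, rim 22 mm above the floor. Origin: centre of its underside on the sill; inner floor 4 mm above it. x: along its short side, y: along its long side, z up; turned by up to about 20 degrees. Holds only the three plugs; the pale wool block, pots and bottle beside it are not part of the job.
- plug_a: brown pressed-coir seed plug: a round puck 44 mm in diameter and 26 mm high, about 45 g, rigid, with a paler band round its side and a small dark spot on its top. Origin: centre of its underside; z: its axis, out of the spotted top. At the start it is one of the lower two of the heap, flat on the tray floor, about 1 to 2 mm from plug_b.
- plug_b: brown pressed-coir seed plug: a round puck 44 mm in diameter and 26 mm high, about 45 g, rigid, with a paler band round its side and a small dark spot on its top. Origin: centre of its underside; z: its axis, out of the spotted top. At the start it is the other lower one, flat on the tray floor beside plug_a; the line through the two runs within about 35 degrees of the tray's long side.
- plug_c: brown pressed-coir seed plug: a round puck 44 mm in diameter and 26 mm high, about 45 g, rigid, with a paler band round its side and a small dark spot on its top. Origin: centre of its underside; z: its axis, out of the spotted top. At the start it lies flat on top of plug_a and plug_b, bridging them, its underside 26 mm above the tray floor.

How it is judged:
By the outcome, as a careful person would: the job done as asked, in the order asked, and still so for the second after the job is handed in, with the robot touching nothing.
It also fails if it takes over 43 s, if anything falls off the work surface, if the arm or the gripper's body presses on something with over 40 N, if the wrist force passes 120 N, or if a joint passes its speed limit or range.

## Robot

A 6-joint arm with a two-finger parallel gripper is mounted at the origin on the work surface. World frame = base frame: x ahead of the robot, y to its left, z up, the work surface at z = 0. Lengths are in m, angles in rad, forces in N, time in s.
With the tool pointing down it reaches from about 0.325 to 0.85 m from the base axis. Payload 15.5 kg.
Tool frame: the origin (TCP) lies on the centre line of the jaws, within the pads' length; the fingertips stand ahead of it and the grasp point (between the pads) is the TCP (r.tip_extent is the z of the fingertips in the tool frame, in m); z points along the fingers, y is the line along which they close (so a half turn about z gives the same grasp; the last joint's range is limited). The gripper opens to 91 mm and grips with 3 to 60 N. Pads are 32 mm wide; open, the fingers measure 118 mm over their backs; the gripper's body (76 mm by 178 mm) begins 60 mm behind the grasp point.
Start: joints at [1.115, 0.494, 1.345, -0, 1.302, -0.096], TCP at [0.22, 0.585, 0.233] pointing down, gripper open.
Joint ranges: [-2.91, 2.91], [-0.82, 2.16], [0.22, 2.67], [-1.22, 4.37], [0.12, 2.79], [-3.08, 3.08]. Speed limits (rad/s): [1.89, 1.89, 2.57, 3.01, 3.01, 3.01].

## Interface

Orientations are given as a 3x3 rotation matrix whose columns are the frame's x, y, z axes.
In Python, from plant import r gives the robot as it stands.
- The arm moves only by the tool send_rows, never from a script. Its argument "plan" is a list of rows, each an object of numbers: "jaw": the gripper's target within -1 to 1 (shut at 1, half-way at 0, fully open at -1); "dx", "dy", "dz": the shift along the tool's x, y, z in cm; "rx", "ry", "rz": the turn, a rotation vector about the tool's x, y, z in rad. In form: [{"jaw": .., "dx": .., "dy": .., "dz": .., "rx": .., "ry": .., "rz": ..}, ...]. A call has 1 to 12 rows; each row is the pose to reach, as a shift and turn from the pose commanded when the call began, along the tool's axes at that moment; what a row does not reach only later rows make up. A row lasts 1/10 s, in which the tool goes at most 50 mm and 8.59 degrees, less where a joint would pass 70% of its speed; a pose out of reach is approached as far as the arm can. A call with a gripper value outside its range is refused whole. The fingers move at their own pace and stop on an object; the grip force is fixed at half the most. Time passes only in rows, so rows that repeat a pose let the fingers close. It gives the time, the measured TCP pose, the force, the opening and the grip force at its end, in the units of the state.
- r.get_obs(): the state, without advancing time (a new reading comes with each control period).
- r.read_camera(name): name is "scene" or "top" or "wrist"; returns a dict with "frame" (420x560x3 uint8, red, green, blue), "vertical_fov" (degrees; the focal length in pixels is half the picture's height over the tangent of half this angle, whatever the lens; pixels are square), "cx", "cy" (the principal point, pixels), "R" (3x3) and "t" (3): a world point X has camera coordinates R X + t. Camera axes: x right, y down, z forward; pixel columns grow to the right and rows downward; lengths in m; the calibration is good to about 2 mm. A picture is of the moment at which its call begins. There is no depth.
- r.sign_off(): hands the job in; it is judged then, once.
The state is a dict: "time_s": time; "q": joint angles; "joint_vel": joint speeds; "joint_torque": joint torques, N m; "ee_pos": TCP position; "tcp_rot": TCP orientation; "wrist_force": force on the tool from outside, world axes, zero at the start; "wrist_torque": the same for the moment, N m; "opening": finger opening in m; "grip_force": force on a finger pad.
Only numpy, scipy, OpenCV 4.12 (cv2) and the standard library are available. Lean on these libraries where they do the work, as an engineer would, in place of code of your own. Each camera call takes 0.05 s, during which the arm holds its last target. There are 200 camera calls.

## Working session

There is one attempt and no reset: what is moved stays moved. The work goes in short steps, Python scripts to look and compute and a tool call to move; the robot and the scene stay as the last step left them, time stands still between calls to the robot, and variables do not carry over. Pictures are saved under pics/ and viewed, at most 10 in all, crops included, and the job is handed in when it is done.

Besides the shell and the picture viewer there is one more tool, called after ">>>" as a command line: name --argument value ..., lists and objects as JSON in quotes. send_rows: Moves the arm, as the interface text tells. Its arguments: {"type":"object","properties":{"plan":{"type":"array"}},"required":["plan"]}

```bash
mkdir -p pics; python3 - <<'E'
from plant import r
import cv2,numpy as np
o=r.get_obs();print(o['time_s'],o['ee_pos'],np.round(o['tcp_rot'],3),o['opening'],r.tip_extent)
ims=[]
for n in ("top","scene"):
    c=r.read_camera(n);cv2.imwrite(f'pics/{n}0.png',c['frame'][:,:,::-1]);np.savez(f'{n}.npz',**c)
    print(n,c['vertical_fov'],c['cx'],c['cy'],np.round(c['R'],3).tolist(),c['t'])
E
```

```text
0.0 [0.21989527 0.58468384 0.23233905] [[-0.936  0.352 -0.001]
 [ 0.352  0.936 -0.001]
 [ 0.    -0.001 -1.   ]] 0.09102359487492329 0.019
top 48.959131370260366 276.8769572613275 211.6562924459027 [[-0.014, -1.0, 0.012], [-0.992, 0.012, -0.127], [0.127, -0.014, -0.992]] [0.0123869  0.57003888 0.63230126]
scene 50.6974339765246 287.3346968747847 206.39882609225356 [[0.832, 0.555, -0.004], [0.448, -0.676, -0.586], [-0.328, 0.485, -0.811]] [-0.47150507 -0.20928483  0.87642062]
```

View pics/top0.png

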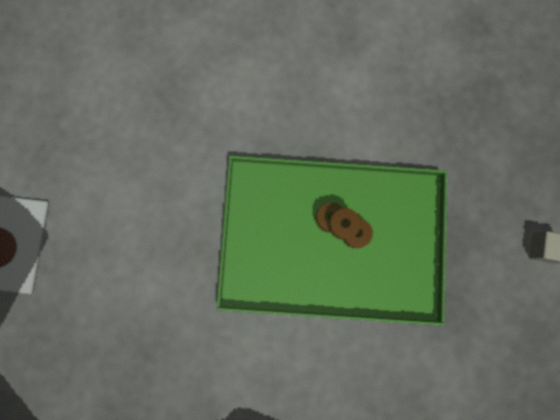

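View pics/scene0.png

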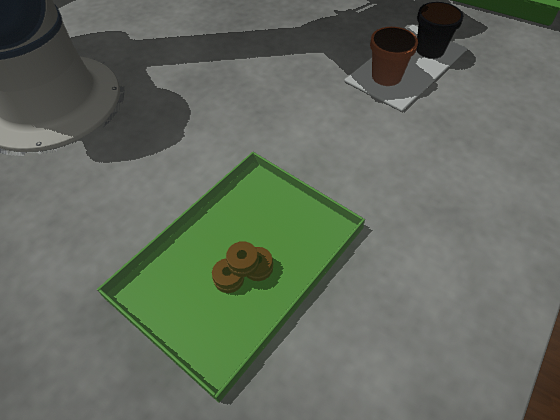

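The top view shows the tray with its corners near (230,153), (444,171), (441,323) and (218,308). Plug C is at about (346,224), with the lower plugs at about (329,215) and (357,233). In the scene view C is at (242,256), and the lower plugs are at (228,272) and (259,262).

```bash
cat > h.py <<'E'
import numpy as np,cv2
def ray(c,px,z):
    f=210/np.tan(np.radians(float(c['vertical_fov']))/2)
    R=c['R'];C=-R.T@c['t'];d=R.T@np.array([(px[0]-c['cx'])/f,(px[1]-c['cy'])/f,1]);return (C+d*(z-C[2])/d[2])
def pix(c,X):
    f=210/np.tan(np.radians(float(c['vertical_fov']))/2);p=c['R']@np.asarray(X)+c['t'];return p[:2]/p[2]*f+[c['cx'],c['cy']]
E
python3 - <<'E'
from h import *
t=dict(np.load('top.npz'));s=dict(np.load('scene.npz'))
for p in [(230,153),(444,171),(441,323),(218,308)]: print('top rim',ray(t,p,.026))
for p in [(253,153),(364,220),(218,398),(100,291)]: print('sc rim',ray(s,p,.026))
for n,c,b in(('top',t,(300,185,90,75)),('scene',s,(200,230,90,75))):
    x,y,w,h=b;cv2.imwrite(f'pics/{n}c.png',cv2.resize(c['frame'][y:y+h,x:x+w,::-1],None,fx=6,fy=6,interpolation=cv2.INTER_NEAREST))
a=cv2.imread('pics/topc.png')
b=cv2.imread('pics/scenec.png');cv2.imwrite('pics/both.png',cv2.resize(np.hstack([a,b]),None,fx=.74,fy=.74))
E
```

```text
top rim [0.66073877 0.07382664 0.026     ]
top rim [ 0.62980628 -0.2459408   0.026     ]
top rim [ 0.40765344 -0.22828103  0.026     ]
top rim [0.43342743 0.09113481 0.026     ]
sc rim [0.43545297 0.09150961 0.026     ]
sc rim [0.658288   0.07366632 0.026     ]
sc rim [ 0.63405495 -0.24879838  0.026     ]
sc rim [ 0.41206694 -0.23084515  0.026     ]
```

View pics/both.png

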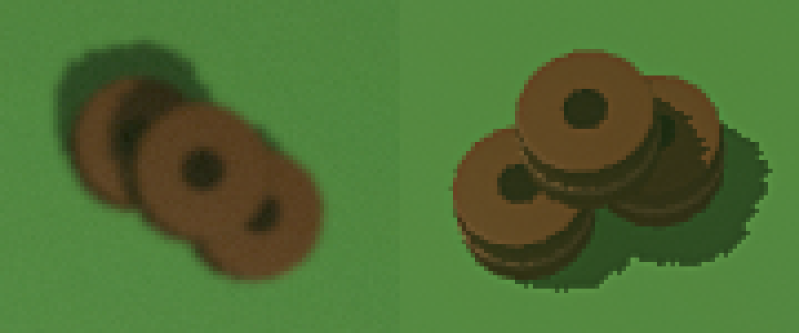

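The crops put C's spot at top px (345.7,223.1) and scene px (241.7,254.5). The lower plugs are at about top (330.6,217.2) and (358.1,233.9), and scene (226.4,271.4) and (256.5,260.2).

```bash
python3 - <<'E'
from h import *
from plant import r
t=dict(np.load('top.npz'));s=dict(np.load('scene.npz'))
print('C',ray(t,(345.7,223.1),.056),ray(s,(241.7,254.5),.056))
print('L',ray(t,(330.6,217.2),.030),ray(s,(256.5,260.2),.030))
print('R',ray(t,(358.1,233.9),.030),ray(s,(226.4,271.4),.030))
o=r.get_obs();T=o['tcp_rot'];print('C in tool cm',T.T@(np.array([.539,-.097,.044])-o['ee_pos'])*100, np.degrees(np.arctan2(T[1,1],T[0,1])))
E
```

```text
C [ 0.55026371 -0.09112     0.056     ] [ 0.55194443 -0.0896498   0.056     ]
L [ 0.56184801 -0.07352305  0.03      ] [ 0.56425948 -0.07484262  0.03      ]
R [ 0.53685638 -0.11297659  0.03      ] [ 0.53962493 -0.1125591   0.03      ]
C in tool cm [-53.86990861 -52.54835072  18.89314914] 69.3849156186217
```

>>> send_rows --plan '[{"jaw":-1,"dx":0,"dy":0,"dz":-5,"rx":0,"ry":0,"rz":0},{"jaw":-1,"dx":-3,"dy":-3,"dz":-9,"rx":0,"ry":0,"rz":0.15},{"jaw":-1,"dx":-6,"dy":-6,"dz":-9,"rx":0,"ry":0,"rz":0.3},{"jaw":-1,"dx":-9,"dy":-9,"dz":-9,"rx":0,"ry":0,"rz":0.45},{"jaw":-1,"dx":-12,"dy":-12,"dz":-9,"rx":0,"ry":0,"rz":0.6},{"jaw":-1,"dx":-15.5,"dy":-15,"dz":-9,"rx":0,"ry":0,"rz":0.75},{"jaw":-1,"dx":-19,"dy":-18,"dz":-9,"rx":0,"ry":0,"rz":0.9},{"jaw":-1,"dx":-22.5,"dy":-21.5,"dz":-9,"rx":0,"ry":0,"rz":1.05},{"jaw":-1,"dx":-26,"dy":-25,"dz":-9,"rx":0,"ry":0,"rz":1.2},{"jaw":-1,"dx":-29.5,"dy":-28.5,"dz":-9,"rx":0,"ry":0,"rz":1.35},{"jaw":-1,"dx":-33,"dy":-32,"dz":-9,"rx":0,"ry":0,"rz":1.5},{"jaw":-1,"dx":-36.5,"dy":-35,"dz":-9,"rx":0,"ry":0,"rz":1.65}]'

```text
time_s: 1.3
ee_pos: [0.4386, 0.1267, 0.3229]
tcp_rot: [[0.431, 0.902, -0.0], [0.902, -0.431, -0.0], [-0.0, -0.0, -1.0]]
wrist_force: [0.5, 1.6, 0.0]
opening: 0.0914
grip_force: 0.0
```

```bash
cat > d.py <<'E'
import sys,numpy as np
from scipy.spatial.transform import Rotation as Q
from plant import r
x,y,z,a=map(float,sys.argv[1:5]);a=np.radians(a)
o=r.get_obs();T=o['tcp_rot'];Y=np.array([np.cos(a),np.sin(a),0]);Z=np.array([0,0,-1.])
G=np.c_[np.cross(Y,Z),Y,Z]
print(o['time_s'],np.round(o['ee_pos'],4),np.round(o['q'],2),o['opening'],np.round(o['wrist_force'],1))
print('cm',np.round(T.T@(np.array([x,y,z])-o['ee_pos'])*100,2),'rv',np.round(Q.from_matrix(T.T@G).as_rotvec(),3))
E
python3 d.py .551 -.0905 .053 -32.7
```

```text
1.3 [0.4386 0.1267 0.3229] [ 0.15  0.16  1.6  -0.    1.38  0.6 ] 0.09138573678277377 [0.5 1.6 0. ]
cm [-14.75  19.5   26.99] rv [-0.     0.     0.125]
```

>>> send_rows --plan '[{"jaw":-1,"dx":-2.5,"dy":3.25,"dz":0,"rx":0,"ry":0,"rz":0.06},{"jaw":-1,"dx":-5,"dy":6.5,"dz":2,"rx":0,"ry":0,"rz":0.125},{"jaw":-1,"dx":-7.5,"dy":9.75,"dz":5,"rx":0,"ry":0,"rz":0.125},{"jaw":-1,"dx":-10,"dy":13,"dz":8,"rx":0,"ry":0,"rz":0.125},{"jaw":-1,"dx":-12.5,"dy":16.25,"dz":11,"rx":0,"ry":0,"rz":0.125},{"jaw":-1,"dx":-14,"dy":18.5,"dz":14,"rx":0,"ry":0,"rz":0.125},{"jaw":-1,"dx":-14.7,"dy":19.5,"dz":17,"rx":0,"ry":0,"rz":0.125},{"jaw":-1,"dx":-14.7,"dy":19.5,"dz":20,"rx":0,"ry":0,"rz":0.125},{"jaw":-1,"dx":-14.7,"dy":19.5,"dz":20,"rx":0,"ry":0,"rz":0.125},{"jaw":-1,"dx":-14.7,"dy":19.5,"dz":20,"rx":0,"ry":0,"rz":0.125}]'

```text
time_s: 2.3
ee_pos: [0.5522, -0.0868, 0.1232]
tcp_rot: [[0.534, 0.845, -0.001], [0.845, -0.534, 0.0], [-0.0, -0.001, -1.0]]
wrist_force: [-0.5, -0.1, -0.1]
opening: 0.0911
grip_force: 0.0
```

```bash
python3 d.py .551 -.0905 .053 -32.7; python3 -c "
from plant import r
import cv2
c=r.read_camera('wrist');cv2.imwrite('pics/w1.png',c['frame'][:,:,::-1])
from h import *
print(pix(c,[.551,-.0905,.056]),pix(c,[.563,-.074,.03]),pix(c,[.538,-.113,.03]))"
```

```text
2.3 [ 0.5522 -0.0868  0.1232] [-0.26  0.53  1.63  0.    0.98  0.3 ] 0.09114973147301772 [-0.5 -0.1 -0.1]
cm [-0.37  0.1   7.02] rv [-0.001  0.     0.007]
[283.24391362 233.34963217] [284.81350774 197.82513645] [284.30429171 254.10378994]
```

View pics/w1.png

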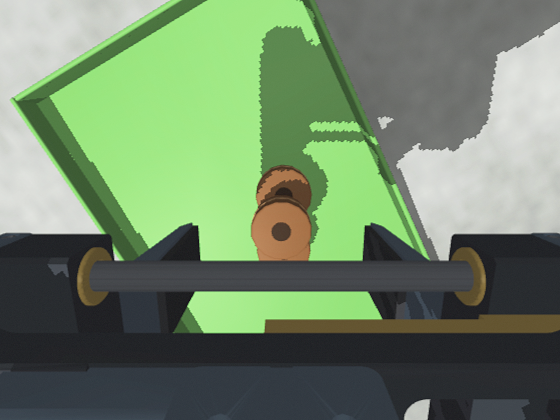

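In the wrist view C's spot is at (281,232) against a predicted (283,233), so the estimate holds and I'll descend.

>>> send_rows --plan '[{"jaw":-1,"dx":-0.4,"dy":0.1,"dz":2.5,"rx":0,"ry":0,"rz":0},{"jaw":-1,"dx":-0.4,"dy":0.1,"dz":5,"rx":0,"ry":0,"rz":0},{"jaw":-1,"dx":-0.4,"dy":0.1,"dz":6.5,"rx":0,"ry":0,"rz":0},{"jaw":-1,"dx":-0.4,"dy":0.1,"dz":7.0,"rx":0,"ry":0,"rz":0},{"jaw":-1,"dx":-0.4,"dy":0.1,"dz":7.0,"rx":0,"ry":0,"rz":0},{"jaw":0.4,"dx":-0.4,"dy":0.1,"dz":7.0,"rx":0,"ry":0,"rz":0},{"jaw":0.4,"dx":-0.4,"dy":0.1,"dz":7.0,"rx":0,"ry":0,"rz":0},{"jaw":0.4,"dx":-0.4,"dy":0.1,"dz":7.0,"rx":0,"ry":0,"rz":0},{"jaw":0.4,"dx":-0.4,"dy":0.1,"dz":7.0,"rx":0,"ry":0,"rz":0},{"jaw":0.4,"dx":-0.4,"dy":0.1,"dz":7.0,"rx":0,"ry":0,"rz":0}]'

```text
time_s: 3.35
ee_pos: [0.5513, -0.091, 0.0531]
tcp_rot: [[0.535, 0.845, 0.0], [0.845, -0.535, -0.0], [0.0, 0.0, -1.0]]
wrist_force: [0.3, 0.1, 0.1]
opening: 0.0538
grip_force: 0.0
```

```bash
python3 d.py .49 .02 .0275 -32.7
```

```text
3.35 [ 0.5513 -0.091   0.0531] [-0.27  0.64  1.69  0.    0.82  0.29] 0.05382404675657007 [0.3 0.1 0.1]
cm [  6.11 -11.11   2.56] rv [ 0.    -0.     0.007]
```

>>> send_rows --plan '[{"jaw":0.4,"dx":0,"dy":0,"dz":0,"rx":0,"ry":0,"rz":0},{"jaw":0.4,"dx":0,"dy":0,"dz":0,"rx":0,"ry":0,"rz":0},{"jaw":0.4,"dx":0,"dy":0,"dz":0,"rx":0,"ry":0,"rz":0},{"jaw":0.4,"dx":0,"dy":0,"dz":0,"rx":0,"ry":0,"rz":0},{"jaw":0.4,"dx":0,"dy":0,"dz":0,"rx":0,"ry":0,"rz":0}]'

```text
time_s: 3.85
ee_pos: [0.5512, -0.091, 0.0529]
tcp_rot: [[0.535, 0.845, -0.0], [0.845, -0.535, -0.0], [-0.0, 0.0, -1.0]]
wrist_force: [-0.7, 0.2, 1.8]
opening: 0.0432
grip_force: 30.0
```

>>> send_rows --plan '[{"jaw":0.4,"dx":0,"dy":0,"dz":-1.5,"rx":0,"ry":0,"rz":0},{"jaw":0.4,"dx":0,"dy":0,"dz":-3.5,"rx":0,"ry":0,"rz":0},{"jaw":0.4,"dx":1.0,"dy":-2,"dz":-4,"rx":0,"ry":0,"rz":0},{"jaw":0.4,"dx":2.6,"dy":-5,"dz":-4,"rx":0,"ry":0,"rz":0},{"jaw":0.4,"dx":4.4,"dy":-8,"dz":-4,"rx":0,"ry":0,"rz":0},{"jaw":0.4,"dx":5.8,"dy":-10.5,"dz":-3,"rx":0,"ry":0,"rz":0},{"jaw":0.4,"dx":6.1,"dy":-11.1,"dz":-1,"rx":0,"ry":0,"rz":0},{"jaw":0.4,"dx":6.1,"dy":-11.1,"dz":1,"rx":0,"ry":0,"rz":0},{"jaw":0.4,"dx":6.1,"dy":-11.1,"dz":2.0,"rx":0,"ry":0,"rz":0},{"jaw":0.4,"dx":6.1,"dy":-11.1,"dz":2.4,"rx":0,"ry":0,"rz":0},{"jaw":0.4,"dx":6.1,"dy":-11.1,"dz":2.5,"rx":0,"ry":0,"rz":0},{"jaw":0.4,"dx":6.1,"dy":-11.1,"dz":2.5,"rx":0,"ry":0,"rz":0}]'

```text
time_s: 5.05
ee_pos: [0.4904, 0.0197, 0.0283]
tcp_rot: [[0.535, 0.845, 0.001], [0.845, -0.535, -0.0], [0.0, 0.0, -1.0]]
wrist_force: [0.4, 0.2, -1.3]
opening: 0.0429
grip_force: 30.0
```

>>> send_rows --plan '[{"jaw":-0.3,"dx":0,"dy":0,"dz":0,"rx":0,"ry":0,"rz":0},{"jaw":-0.3,"dx":0,"dy":0,"dz":0,"rx":0,"ry":0,"rz":0},{"jaw":-0.3,"dx":0,"dy":0,"dz":0,"rx":0,"ry":0,"rz":0},{"jaw":-0.3,"dx":0,"dy":0,"dz":0,"rx":0,"ry":0,"rz":0},{"jaw":-0.3,"dx":0,"dy":0,"dz":0,"rx":0,"ry":0,"rz":0},{"jaw":-0.3,"dx":0,"dy":0,"dz":-2,"rx":0,"ry":0,"rz":0},{"jaw":-0.3,"dx":0,"dy":0,"dz":-5,"rx":0,"ry":0,"rz":0},{"jaw":-0.3,"dx":0,"dy":0,"dz":-9,"rx":0,"ry":0,"rz":0},{"jaw":-0.5,"dx":0,"dy":0,"dz":-14,"rx":0,"ry":0,"rz":0},{"jaw":-0.5,"dx":0,"dy":0,"dz":-18,"rx":0,"ry":0,"rz":0},{"jaw":-0.5,"dx":0,"dy":0,"dz":-18,"rx":0,"ry":0,"rz":0}]'

```text
time_s: 6.15
ee_pos: [0.4923, 0.0198, 0.2129]
tcp_rot: [[0.534, 0.845, 0.008], [0.845, -0.534, -0.001], [0.004, 0.007, -1.0]]
wrist_force: [0.6, 0.1, -1.4]
opening: 0.0684
grip_force: 0.0
```

```bash
python3 - <<'E'
from h import *
from plant import r
a=[]
for n,b in (('top',(210,140,240,190)),('wrist',None)):
    c=r.read_camera(n);np.savez(n+'1.npz',**c);f=c['frame'][:,:,::-1]
    if b: x,y,w,h=b;f=cv2.resize(f[y:y+h,x:x+w],None,fx=3,fy=3,interpolation=cv2.INTER_CUBIC)
    cv2.imwrite(f'pics/{n}2.png',f)
E
```

```text
(no output)
```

View pics/top2.png

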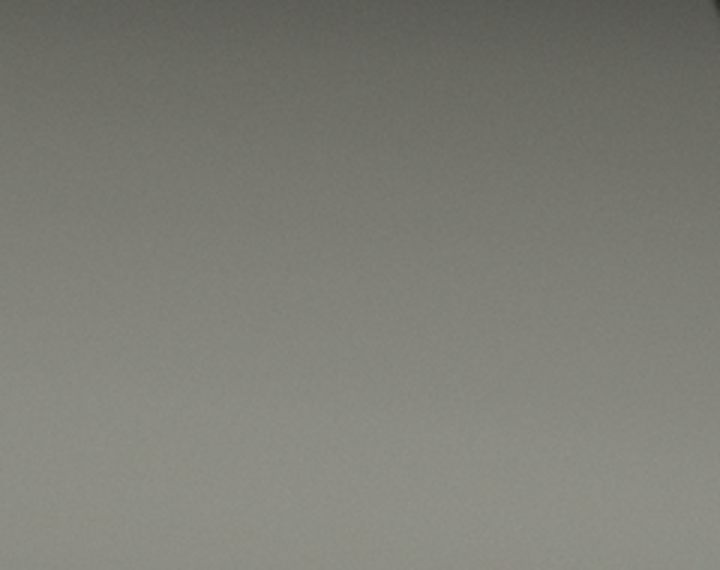

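```bash
python3 d.py .538 -.113 .15 -32.7
```

```text
6.25 [0.4902 0.0199 0.2086] [-0.08  0.33  1.7   0.    1.1   0.48] 0.0684238312307249 [ 0.3 -0.1 -0.8]
cm [-8.68 11.13  5.87] rv [ 0.002 -0.001  0.007]
```

The arm blocks the top camera, so this view is no use. I'll check the wrist view instead.

View pics/wrist2.png

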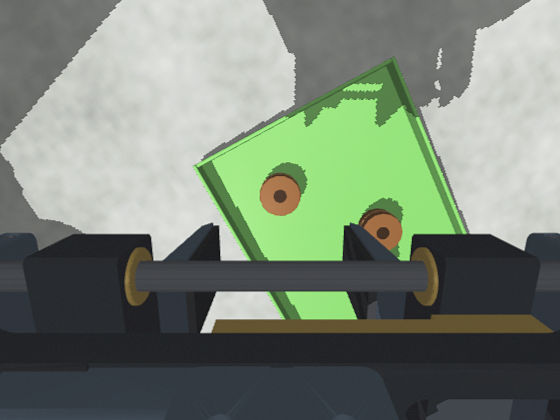

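C now lies flat and upright at wrist px (280,196). L is at (382,233), and R is hidden behind the finger. I'll move above R using the earlier two-camera fix.

>>> send_rows --plan '[{"jaw":-0.8,"dx":-2.5,"dy":3.0,"dz":0,"rx":0,"ry":0,"rz":0},{"jaw":-0.8,"dx":-5,"dy":6.0,"dz":2,"rx":0,"ry":0,"rz":0},{"jaw":-0.8,"dx":-7,"dy":9,"dz":5,"rx":0,"ry":0,"rz":0},{"jaw":-0.8,"dx":-8.4,"dy":11,"dz":8,"rx":0,"ry":0,"rz":0},{"jaw":-0.8,"dx":-8.7,"dy":11.1,"dz":10,"rx":0,"ry":0,"rz":0},{"jaw":-0.8,"dx":-8.7,"dy":11.1,"dz":10,"rx":0,"ry":0,"rz":0},{"jaw":-0.8,"dx":-8.7,"dy":11.1,"dz":10,"rx":0,"ry":0,"rz":0}]'

```text
time_s: 6.95
ee_pos: [0.5365, -0.1125, 0.1073]
tcp_rot: [[0.535, 0.845, -0.002], [0.845, -0.535, 0.001], [-0.001, -0.003, -1.0]]
wrist_force: [-0.3, 0.1, -0.6]
opening: 0.0819
grip_force: 0.0
```

```bash
python3 - <<'E'
from h import *
from plant import r
w=dict(np.load('wrist1.npz'));print('C',ray(w,(280,196),.03),'L',ray(w,(382,233),.03))
c=r.read_camera('wrist');s=r.read_camera('scene')
for X in([.538,-.113,.03],[.563,-.074,.03]):print(pix(c,X),pix(s,X))
x,y,ww,h=180,200,140,130
b=cv2.resize(s['frame'][y:y+h,x:x+ww],(452,420));cv2.imwrite('pics/m3.png',cv2.resize(np.hstack([c['frame'][:,100:440],b]),None,fx=1,fy=1)[:,:,::-1])
E
python3 d.py .538 -.113 .0275 -32.7
```

```text
C [0.49110168 0.02124945 0.03      ] L [ 0.56221161 -0.0718911   0.03      ]
[284.26694336 223.79005134] [225.29168747 271.05941538]
[284.81385912 160.42315821] [256.13328891 259.33445375]
7.05 [ 0.5375 -0.1125  0.1086] [-0.32  0.54  1.67  0.    0.93  0.25] 0.08193253827213898 [ 0.8  0.1 -0.4]
cm [-0.02  0.07  8.11] rv [ 0.001 -0.     0.007]
```

View pics/m3.png

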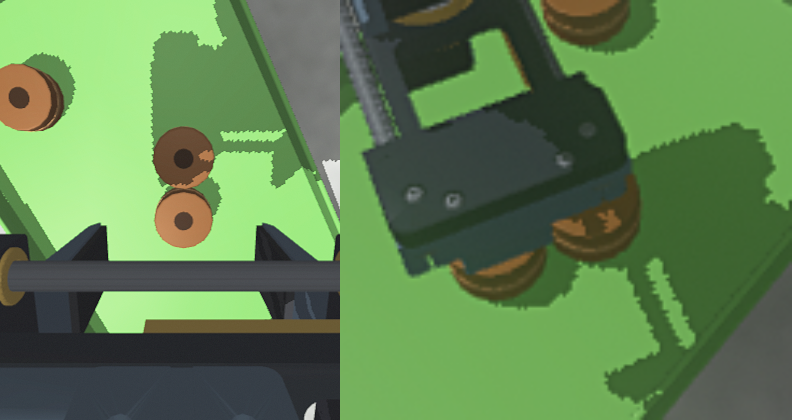

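R's spot is at wrist px (284,221) against a predicted (284,224), so it is centred between the jaws with L clear of the fingers. I'll descend and grip.

>>> send_rows --plan '[{"jaw":-0.8,"dx":0,"dy":0.1,"dz":3,"rx":0,"ry":0,"rz":0},{"jaw":-0.8,"dx":0,"dy":0.1,"dz":6,"rx":0,"ry":0,"rz":0},{"jaw":-0.8,"dx":0,"dy":0.1,"dz":7.5,"rx":0,"ry":0,"rz":0},{"jaw":-0.8,"dx":0,"dy":0.1,"dz":8,"rx":0,"ry":0,"rz":0},{"jaw":0.4,"dx":0,"dy":0.1,"dz":8,"rx":0,"ry":0,"rz":0},{"jaw":0.4,"dx":0,"dy":0.1,"dz":8,"rx":0,"ry":0,"rz":0},{"jaw":0.4,"dx":0,"dy":0.1,"dz":8,"rx":0,"ry":0,"rz":0},{"jaw":0.4,"dx":0,"dy":0.1,"dz":8,"rx":0,"ry":0,"rz":0},{"jaw":0.4,"dx":0,"dy":0.1,"dz":8,"rx":0,"ry":0,"rz":0},{"jaw":0.4,"dx":0,"dy":0.1,"dz":8,"rx":0,"ry":0,"rz":0},{"jaw":0.4,"dx":0,"dy":0.1,"dz":8,"rx":0,"ry":0,"rz":0},{"jaw":0.4,"dx":0,"dy":0.1,"dz":8,"rx":0,"ry":0,"rz":0}]'

```text
time_s: 8.25
ee_pos: [0.5384, -0.1136, 0.0283]
tcp_rot: [[0.535, 0.845, 0.001], [0.845, -0.535, -0.0], [0.0, 0.001, -1.0]]
wrist_force: [-0.4, -0.8, 7.3]
opening: 0.0436
grip_force: 30.0
```

```bash
python3 d.py .495 -.17 .0285 -32.7
```

```text
8.25 [ 0.5384 -0.1136  0.0283] [-0.32  0.67  1.72  0.    0.75  0.25] 0.043569499065614234 [-0.4 -0.8  7.3]
cm [-7.09 -0.65 -0.02] rv [ 0.001 -0.     0.007]
```

>>> send_rows --plan '[{"jaw":0.4,"dx":0,"dy":0,"dz":-1.5,"rx":0,"ry":0,"rz":0},{"jaw":0.4,"dx":-1,"dy":0,"dz":-3,"rx":0,"ry":0,"rz":0},{"jaw":0.4,"dx":-3,"dy":-0.3,"dz":-3,"rx":0,"ry":0,"rz":0},{"jaw":0.4,"dx":-5.5,"dy":-0.5,"dz":-3,"rx":0,"ry":0,"rz":0},{"jaw":0.4,"dx":-7,"dy":-0.6,"dz":-3,"rx":0,"ry":0,"rz":0},{"jaw":0.4,"dx":-7.1,"dy":-0.6,"dz":-2,"rx":0,"ry":0,"rz":0},{"jaw":0.4,"dx":-7.1,"dy":-0.6,"dz":-1,"rx":0,"ry":0,"rz":0},{"jaw":0.4,"dx":-7.1,"dy":-0.6,"dz":-0.3,"rx":0,"ry":0,"rz":0},{"jaw":0.4,"dx":-7.1,"dy":-0.6,"dz":0,"rx":0,"ry":0,"rz":0},{"jaw":0.4,"dx":-7.1,"dy":-0.6,"dz":0,"rx":0,"ry":0,"rz":0},{"jaw":0.4,"dx":-7.1,"dy":-0.6,"dz":0,"rx":0,"ry":0,"rz":0}]'

```text
time_s: 9.35
ee_pos: [0.4952, -0.1697, 0.0275]
tcp_rot: [[0.534, 0.846, -0.001], [0.846, -0.534, 0.0], [-0.0, -0.001, -1.0]]
wrist_force: [0.9, -0.7, -1.4]
opening: 0.0435
grip_force: 30.0
```

>>> send_rows --plan '[{"jaw":-0.4,"dx":0,"dy":0,"dz":0,"rx":0,"ry":0,"rz":0},{"jaw":-0.4,"dx":0,"dy":0,"dz":0,"rx":0,"ry":0,"rz":0},{"jaw":-0.4,"dx":0,"dy":0,"dz":0,"rx":0,"ry":0,"rz":0},{"jaw":-0.4,"dx":0,"dy":0,"dz":0,"rx":0,"ry":0,"rz":0},{"jaw":-0.4,"dx":0,"dy":0,"dz":0,"rx":0,"ry":0,"rz":0},{"jaw":-0.4,"dx":0,"dy":0,"dz":-2,"rx":0,"ry":0,"rz":0},{"jaw":-0.4,"dx":0,"dy":0,"dz":-5,"rx":0,"ry":0,"rz":0},{"jaw":-0.4,"dx":0,"dy":0,"dz":-9,"rx":0,"ry":0,"rz":0},{"jaw":-0.4,"dx":5,"dy":0,"dz":-13,"rx":0,"ry":0,"rz":0},{"jaw":-0.4,"dx":0,"dy":0,"dz":-17,"rx":0,"ry":0,"rz":0},{"jaw":-0.4,"dx":-5,"dy":-4,"dz":-18,"rx":0,"ry":0,"rz":0},{"jaw":-0.4,"dx":-9,"dy":-6,"dz":-18,"rx":0,"ry":0,"rz":0}]'

```text
time_s: 10.55
ee_pos: [0.4111, -0.2064, 0.208]
tcp_rot: [[0.532, 0.846, 0.003], [0.846, -0.532, -0.002], [-0.0, 0.003, -1.0]]
wrist_force: [-0.3, -1.0, 0.2]
opening: 0.0642
grip_force: 0.0
```

>>> send_rows --plan '[{"jaw":-0.4,"dx":-3,"dy":-3,"dz":0,"rx":0,"ry":0,"rz":0},{"jaw":-0.4,"dx":-6,"dy":-5,"dz":0,"rx":0,"ry":0,"rz":0},{"jaw":-0.4,"dx":-9,"dy":-7,"dz":0,"rx":0,"ry":0,"rz":0},{"jaw":-0.4,"dx":-12,"dy":-7,"dz":0,"rx":0,"ry":0,"rz":0},{"jaw":-0.4,"dx":-15,"dy":-7,"dz":0,"rx":0,"ry":0,"rz":0},{"jaw":-0.4,"dx":-15,"dy":-7,"dz":0,"rx":0,"ry":0,"rz":0},{"jaw":-0.4,"dx":-15,"dy":-7,"dz":0,"rx":0,"ry":0,"rz":0}]'

```text
time_s: 11.25
ee_pos: [0.2715, -0.2957, 0.2063]
tcp_rot: [[0.536, 0.844, 0.0], [0.844, -0.536, 0.0], [0.0, -0.0, -1.0]]
wrist_force: [0.4, -0.2, -0.2]
opening: 0.0638
grip_force: 0.0
```

```bash
python3 - <<'E'
from h import *
from plant import r
fs=[]
for n in('top','scene'):
    c=r.read_camera(n);np.savez(n+'4.npz',**c);fs.append(c['frame'][:,80:480,::-1])
cv2.imwrite('pics/fin.png',np.hstack(fs))
E
```

```text
(no output)
```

View pics/fin.png

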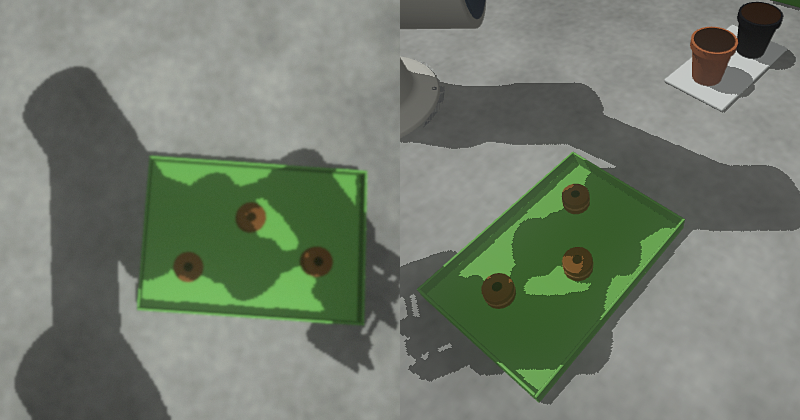

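Both views show all three plugs flat with their spots up, at top px (331,216), (268,265) and (397,261). The centres are about 115 mm or more apart, leaving gaps of at least 70 mm, and the arm is clear of the tray.

```bash
python3 -c "
from plant import r
print(r.sign_off())"
```

```text
the job is handed in; nothing more can be done
None
```

The three plugs are spread in a single layer, each flat on the tray floor with its dark spot up and at least 70 mm of clear floor between any two; the job was handed in at about 11 s of the 43 s allowed.

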